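# Hook a rest arm into the slotted upright and lock it

## Task

Take the steel rest arm that has the two hooks, put its hooks into the two slots of the upright stand on the bench, and press it straight down until the catch inside snaps over the hooks and the arm sits fully home. Press firmly but feel for the stop: stop once it has snapped, as leaning hard on it crushes the seat spring. Do not ram or drop it; then let go and leave everything else on the bench where it is.

Things in the scene. Friction and masses are not known exactly. Their poses are not given: they have to be found in the camera images.
- bracket: Plain steel rest arm with hooks, about 0.22 kg, 166 x 52 x 70 mm, standing as it will hang. Origin: bottom edge of its flat back face, mid-width; +x out of the back face (the way the hooks point), y across, z up. In mm: heel plate x -4..0, y -26..26, z 0..70; arm x -160..-38, y -12..12, z 0..14, with a 28 high stop at its end.
- post (a point): On the bracket, centre of the top of its heel post, the place to grip or press: the post is x -38..-4, y -12..12 (24 mm thick), z 0..70 in the bracket's frame; this point is at (-21, 0, 70).
- hooks (a point): On the bracket, midway between its two hooks, at (0, 0, 47) in its frame. Hooks at y -17 and +17, each 6 mm wide: a neck x 0..5.5, z 58..66, then a lip x 5.5..10.5 hanging down to z 28, with a toe on its far side, sloped below (z 28..33), flat on top at z 36, reaching x 15.5.
- stand: Slotted upright, fixed: grey painted steel channel 68 mm wide, 192 mm high, on a wooden foot board (x -70..130, y -95..95, 18 thick). Origin: on the bench under the channel's front face, mid-width. The slotted front face is the plane x = 0 and faces -x; y across, z up; plate 4 mm thick.
- slots (a point): On the upright's front face, midway between its two slots, at (0, 0, 158) in its frame; same axes. Slots at y -17 and +17, 10 mm wide, z 136.5 to 179.5. With axes parallel, point hooks moved level along +x onto this point (2 mm either way) puts the hooks through, back face against the front face; bracket's origin then at z 111.
- seat_mid (a point): On the upright, at (0, 0, 90) in its frame: mean place of the bracket's origin when locked. The real seat differs by up to 7 mm up or down and is not measured. Going down from the slots: 3 to 18 mm free, then the toes push a sprung catch aside (about 5 to 10 N), then squeeze the sprung home pin, which is the seat (about 2 mm, 8 to 10 N), and the catch snaps out over the toes.
- catch (a joint): The sprung catch behind the slotted plate: 0 when fully out, grows to 2 to 5 mm (0.002 to 0.005 m) while the toes push past it, and goes back to below 1 mm once it has snapped out over the flat tops of the toes. Also 0 before the toes reach it.
- home_pin (a joint): Sprung brass bar behind the plate, the seat the lips land on: 0 when free, 4 N more for every mm pushed in. The catch snaps at about 2 mm (0.002 m, 8 to 10 N); let go and locked, it stays at about 0.002; not locked, it lifts the arm again and returns to 0. Pushed in over 4 mm (about 17 N) it is crushed and the job has failed.
- plain_arm: A plain steel arm of the same size and shape as the bracket (166 x 52 x 70 mm, same origin and axes) but without hooks; not to be used, stays where it is.
- strips: Bundle of wooden strips, 160 x 30 x 18 mm, lying along its x; origin under its centre. Bystander.
- bowl: Empty blue ceramic bowl, 120 mm across, 55 mm high; origin under its centre. Bystander.
- jar: Closed amber jar, 68 mm across, 85 mm high; origin under its centre. Bystander.
- wood_plane: Wooden hand plane, body 160 x 52 x 50 mm along its x, blade up to about 95 mm; origin under its centre. Bystander.
- pattern_box: Patterned wooden box, 114 x 154 x 62 mm; origin under its centre. Bystander.
Not all that is in view belongs to the job. What is shaped like the bracket but orange or turquoise is not meant.

How it is judged:
By the outcome, as a careful person would: the job done as asked, in the order asked, and still so for the second after the job is handed in, with the robot touching nothing.
It also fails if it takes over 58 s, if anything falls off the work surface, if the arm or the gripper's body presses on something with over 40 N, if the wrist force passes 120 N, or if a joint passes its speed limit or range.

## Robot

A 6-joint arm with a two-finger parallel gripper is mounted at the origin on the work surface. World frame = base frame: x ahead of the robot, y to its left, z up, the work surface at z = 0. Lengths are in m, angles in rad, forces in N, time in s.
With the tool pointing down it reaches from about 0.35 to 0.95 m from the base axis. Payload 17.4 kg.
Tool frame: the origin (TCP) lies on the centre line of the jaws, within the pads' length; the fingertips stand 11 mm ahead of it and the grasp point (between the pads) lies 8 mm behind it; x points along the fingers, y is the direction in which the jaws open and shut, and the axes are right-handed (so a half turn about x gives the same grasp; the last joint's range is limited). The gripper opens to 93 mm and grips with 3 to 60 N. Pads are 15 mm wide; open, the fingers measure 128 mm over their backs; the gripper's body (75 mm by 188 mm) begins 65 mm behind the grasp point.
Start: joints at [-1.215, 0.116, 1.442, -0, 1.584, -0.038], TCP at [0.259, -0.623, 0.23] pointing down, gripper open.
Joint ranges: [-2.83, 2.83], [-0.83, 2.19], [0.07, 2.5], [-1.14, 4.28], [0.01, 3], [-2.97, 2.97]. Speed limits (rad/s): [1.89, 1.89, 2.22, 3.14, 3.14, 3.14].

## Interface

Orientations are given as a unit quaternion [w, x, y, z].
In Python, from plant import get_state, vision, order, look_for, trace gives the robot as it stands. The module is installed in compiled form; this text tells all that it offers.
- The arm moves only by the shell command python3 -m handwheel 'ROWS' [OPENING] [FORCE]. ROWS is JSON, a list of rows, each an object with "translation": the shift along the tool's x, y, z in m, a list of three; "rot": the turn, a rotation vector about the tool's x, y, z in degrees, a list of three. A call has exactly 5 rows; each row is the pose to reach, as a shift and turn from the pose commanded when the call began, along the tool's axes at that moment; what a row does not reach only later rows make up. A row lasts 1/8 s, in which the tool goes at most 62.5 mm and 10.7 degrees, less where a joint would pass 70% of its speed; a pose out of reach is approached as far as the arm can. A call with a gripper value outside its range is refused whole. OPENING is the finger opening in m, from 0 to 0.093, set as the call begins (- or left out, the last holds). The fingers move at their own pace and stop on an object; FORCE is the grip in N (left out, the last holds). Time passes only in rows, so rows that repeat a pose let the fingers close, or fill a call up. It gives the time, the measured TCP pose, the force and the opening at its end, in the units of the state.
- get_state(): the state, without advancing time (a new reading comes with each control period).
- vision.snapshot(name): name is "scene" or "side" or "wrist"; returns the picture (400x640x3 uint8, red, green, blue); there is no depth.
- vision.camera_info(name): a dict with "K" (3x3 intrinsics, pixels), "R" (3x3) and "t" (3): a world point X has camera coordinates R X + t. Camera axes: x right, y down, z forward; pixel columns grow to the right and rows downward; lengths in m; the calibration is good to about 2 mm. A picture is of the moment at which its call begins: read the wrist's pose just before it. camera_info takes no time and is no camera call; for the wrist camera it gives the pose at the moment of the call.
- order.close_job(): hands the job in, once; it reports no verdict.
Trained networks look in the newest picture that a camera, given by its name, has taken for a name from the list of things; names that differ only in an ending like _2 or _b are one class to them, and where a whole thing is asked for, a point or a joint stands for the part that bears it (a point fixed in the world has none). Each returns a list of dicts, best first, with "score" (0 to 1); they miss things now and then, are a little off and sometimes report something else, mostly with a low value. They report only what shows in the picture. A call takes as long as a camera call. They do not tell look-alikes from the thing itself.
- look_for(camera, target): "location" ([row, column] in pixels, amid what is visible of it).
- trace(camera, target): "mask" (400x640 bool, what is visible of it) and "location" ([row, column] in pixels, amid what is visible of it).
The state is a dict: "clock": time; "joint_pos": joint angles; "joint_velocities": joint speeds; "effort": joint torques, N m; "position": TCP position; "tcp_rot": TCP orientation; "ft_force": force on the tool from outside, world axes, zero at the start; "torque": the same for the moment, N m; "opening": finger opening in m.
Only numpy, scipy, OpenCV 4.12 (cv2) and the standard library are available. Lean on these libraries where they do the work, as an engineer would, in place of code of your own. Each camera call takes 0.05 s, during which the arm holds its last target. There are 200 camera calls.

## Working session

There is one attempt and no reset: what is moved stays moved. The work goes in short steps, Python scripts to look and compute and a shell command to move; the robot and the scene stay as the last step left them, time stands still between calls to the robot, and variables do not carry over. Pictures are saved under pics/ and viewed, about 8 in all and at most 12, crops included, and the job is handed in when it is done.

```bash
mkdir -p pics
python3 - <<'E'
from plant import *
import cv2,numpy as np
s=get_state();print(s)
for c in("scene","side"):
    im=vision.snapshot(c);cv2.imwrite(f"pics/{c}0.png",im[...,::-1])
    ci=vision.camera_info(c);print(c,ci["K"].tolist(),(-ci["R"].T@ci["t"]).round(3),ci["R"].round(3).tolist())
    for t in("bracket","stand","plain_arm","slots","hooks","post"):
        print(t,[(np.round(d["location"]).tolist(),round(d["score"],2)) for d in look_for(c,t)][:5])
E
```

```text
{'clock': 0.0, 'joint_pos': array([-1.21481381e+00,  1.16490143e-01,  1.44225497e+00,  1.81716654e-05,
        1.58397043e+00, -3.78039884e-02]), 'joint_velocities': array([ 0.00029948,  0.00012938, -0.00014744, -0.00022375,  0.00141829,
       -0.00040777]), 'effort': array([ 3.66767548e-03, -7.21258950e+01, -6.22609520e+01,  7.81627628e-02,
        2.37812352e-02, -4.70818179e-05]), 'position': array([ 0.25892082, -0.62317138,  0.22890875]), 'tcp_rot': array([-0.13793379, -0.69338814, -0.13871981,  0.69350124]), 'ft_force': array([-0.32881357, -0.5594775 ,  0.16039675]), 'torque': array([-0.00682661, -0.02440485,  0.0489701 ]), 'opening': 0.09245486883850254}
scene [[385.15753322629774, 0.0, 325.2064772791735], [0.0, 385.15753322629774, 201.6350635533357], [0.0, 0.0, 1.0]] [ 1.259 -0.618  1.035] [[0.632, 0.775, 0.004], [0.543, -0.439, -0.716], [-0.553, 0.455, -0.698]]
bracket [([260.0, 257.0], 0.85), ([273.0, 188.0], 0.69), ([215.0, 240.0], 0.64), ([154.0, 389.0], 0.64)]
stand [([206.0, 387.0], 0.76), ([303.0, 285.0], 0.62)]
plain_arm [([234.0, 324.0], 0.97), ([261.0, 258.0], 0.46)]
slots [([206.0, 386.0], 0.84), ([180.0, 430.0], 0.41)]
hooks [([274.0, 195.0], 0.97), ([212.0, 239.0], 0.79), ([260.0, 258.0], 0.64)]
post [([270.0, 192.0], 0.75), ([216.0, 238.0], 0.75), ([262.0, 256.0], 0.66)]
side [[489.8578460777412, 0.0, 326.6680836971666], [0.0, 489.8578460777412, 196.44946336743703], [0.0, 0.0, 1.0]] [ 0.19  -1.018  1.432] [[0.933, -0.36, -0.01], [-0.287, -0.727, -0.623], [0.218, 0.584, -0.782]]
bracket [([339.0, 349.0], 0.87), ([280.0, 353.0], 0.74), ([292.0, 278.0], 0.64)]
stand [([166.0, 321.0], 0.95)]
plain_arm [([221.0, 335.0], 0.89), ([210.0, 284.0], 0.21)]
slots [([166.0, 319.0], 0.88)]
hooks [([334.0, 349.0], 0.96), ([282.0, 344.0], 0.8), ([256.0, 278.0], 0.62)]
post [([336.0, 347.0], 0.96), ([281.0, 346.0], 0.86), ([260.0, 285.0], 0.5)]
```

View pics/scene0.png

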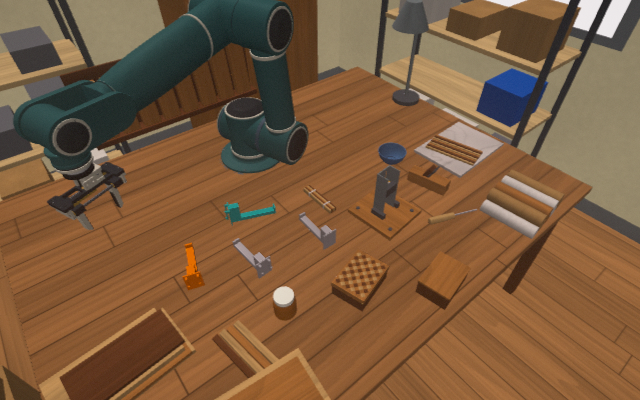

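View pics/side0.png

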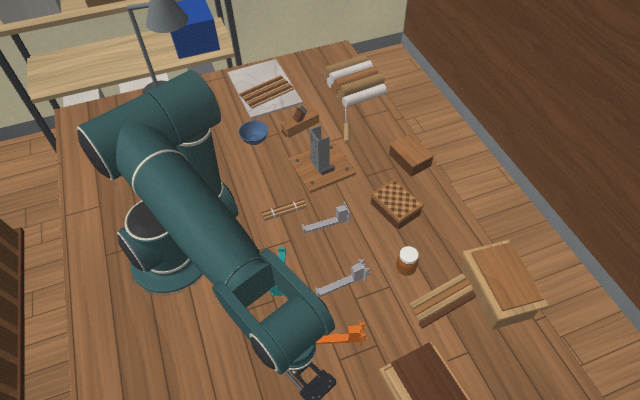

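Each picture shows two orange/turquoise decoys and two grey arms. The grey arms are at scene (258,255) and (320,232), and side (350,280) and (330,219). Next I'll take a close crop of both grey arms and fit the poses by silhouette.

```bash
cat > h.py <<'E'
from plant import *
import cv2,numpy as np
from scipy.optimize import minimize
BR=[(-4,0,-26,26,0,70),(-38,-4,-12,12,0,70),(-160,-38,-12,12,0,14),(-160,-154,-12,12,0,28)]
for y in(-17,17): BR+=[(0,5.5,y-3,y+3,58,66),(5.5,10.5,y-3,y+3,28,66),(10.5,15.5,y-3,y+3,30,36)]
BOARD=[(-70,130,-95,95,0,18)]
def stand(d): return BOARD+[(0,d,-34,34,18,192)]
def corners(b): return np.array([[x,y,z] for x in b[:2] for y in b[2:4] for z in b[4:]])/1000.
def proj(ci,P):
    c=P@np.array(ci["R"]).T+ci["t"];p=c@np.array(ci["K"]).T;return p[:,:2]/p[:,2:]
def world(P,q):
    c,s=np.cos(q[2]),np.sin(q[2]);R=np.array([[c,-s,0],[s,c,0],[0,0,1]])
    return P@R.T+[q[0],q[1],q[3] if len(q)>3 else 0]
def render(ci,boxes,q,S=4):
    m=np.zeros((400*S,640*S),np.uint8)
    for b in boxes:
        h=cv2.convexHull(((proj(ci,world(corners(b),q))+.5)*S-.5).astype(np.float32))
        cv2.fillConvexPoly(m,np.round(h*16).astype(np.int32),255,shift=4)
    return cv2.resize(m,(640,400),interpolation=cv2.INTER_AREA)/255.
def iou(views,boxes,q):
    r=[]
    for ci,m in views:
        a=render(ci,boxes,q);r.append(np.minimum(a,m).sum()/np.maximum(a,m).sum())
    return np.array(r)
def fit(views,boxes,q0,d=(.015,.015,.2)):
    sx=np.vstack([q0]+[np.array(q0)+np.eye(3)[i]*d[i] for i in range(3)])
    r=minimize(lambda q:-iou(views,boxes,q).sum(),q0,method="Nelder-Mead",options=dict(initial_simplex=sx,xatol=2e-4,fatol=1e-4,maxiter=150))
    return r.x,iou(views,boxes,r.x)
def ray(ci,px,z):
    d=np.array(ci["R"]).T@np.linalg.inv(ci["K"])@[px[0],px[1],1];o=-np.array(ci["R"]).T@ci["t"]
    return o+d*(z-o[2])/d[2]
def getmask(c,names,near,maxd=18):
    best=None
    for t in names:
        for r in trace(c,t):
            d=np.hypot(*(np.array(r["location"])-near))
            if d<maxd and (best is None or r["score"]>best["score"]): best=r
    return best
E
python3 - <<'E'
from h import *
C={}
for c in("scene","side"): C[c]=(vision.camera_info(c),vision.snapshot(c))
out=[]
for c,x,y in(("scene",253,256),("scene",318,232),("side",345,280),("side",328,219)):
    out.append(cv2.resize(C[c][1][y-28:y+28,x-36:x+36],(396,299),interpolation=cv2.INTER_CUBIC))
cv2.imwrite("pics/crop.png",np.vstack([np.hstack(out[:2]),np.hstack(out[2:])])[...,::-1])
near={"A":((257,255),(280,350)),"B":((232,318),(219,327)),"S":((206,387),(166,320))}
for k in near:
    V=[]
    for c,n in zip(("scene","side"),near[k]):
        r=getmask(c,("stand",) if k=="S" else ("bracket","plain_arm"),n)
        if r is None: print(k,c,"none");continue
        m=r["mask"];print(k,c,round(r["score"],2),m.sum(),[np.where(m.any(i))[0][[0,-1]].tolist() for i in(0,1)])
        V.append((C[c][0],m.astype(float)));p=n
        np.save(f"m_{k}_{c}.npy",m)
    w=ray(C["scene"][0],near[k][0][::-1],.03)
    best=None
    for bx,nm in (((BR,"arm"),) if k!="S" else ((stand(40),"st40"),(stand(60),"st60"),(stand(40)[1:],"ch40"))):
        best=max((fit(V,bx,[w[0],w[1],a]) for a in np.arange(-3,3.2,.785)),key=lambda r:r[1].sum())
        print(k,nm,best[0].round(4),best[1].round(3))
E
```

```text
A scene 0.9 596 [[233, 272], [238, 277]]
A side 0.8 701 [[315, 370], [260, 297]]
A arm [ 0.5763 -0.3035  0.0677] [0.906 0.874]
B scene 0.64 531 [[299, 335], [212, 249]]
B side none
B arm [ 0.6188 -0.0704 -0.0263] [0.901]
S scene 0.81 2580 [[349, 419], [166, 239]]
S side 0.73 2216 [[290, 354], [127, 192]]
S st40 [0.5922 0.1914 0.1077] [0.949 0.925]
S st60 [ 0.651   0.1965 -3.0204] [0.93  0.891]
S ch40 [ 0.6269  0.1888 -1.4553] [0.371 0.302]
```

View pics/crop.png

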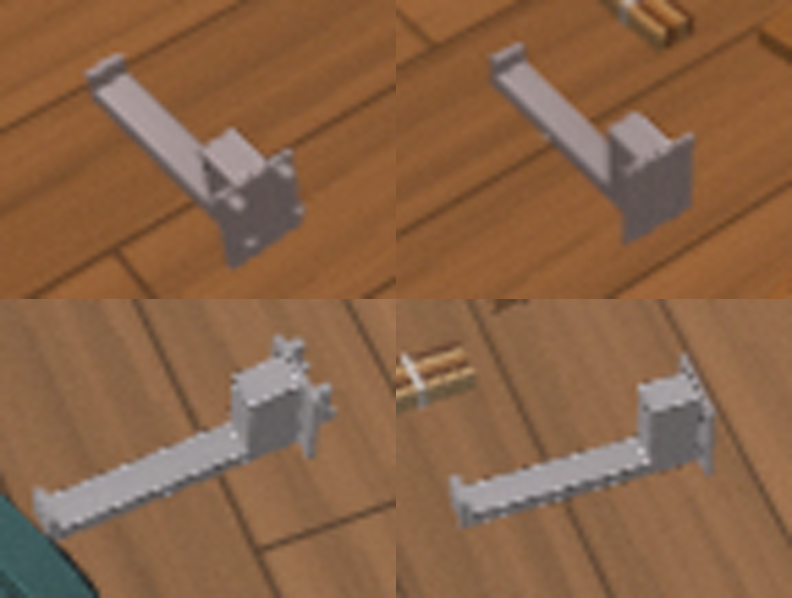

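The crop shows A (left column, scene (258,255), side (350,280)) with hooks at the heel plate. B (right column) is the plain arm without hooks, so A is the bracket. I'll work out the approach move next.

```bash
cat >> h.py <<'E'
from scipy.spatial.transform import Rotation as Ro
def Rt(s): 
    q=s["tcp_rot"];return Ro.from_quat([q[1],q[2],q[3],q[0]])
def goal(yaw,flip): # tool x down, tool y along +-y of object
    y=np.array([-np.sin(yaw),np.cos(yaw),0])*flip;x=np.array([0,0,-1.]);return Ro.from_matrix(np.array([x,y,np.cross(x,y)]).T)
def delta(p,yaw,flip):
    s=get_state();R=Rt(s)
    print("pos",s["position"].round(4),"F",s["ft_force"].round(1),"t",round(s["clock"],2))
    print("shift mm",(R.inv().apply(np.array(p)-s["position"])*1000).round(1),"rot deg",(R.inv()*goal(yaw,flip)).as_rotvec(degrees=True).round(2))
E
python3 - <<'E'
from h import *
print(Rt(get_state()).as_matrix().round(3).tolist())
q=[.5763,-.3035,.0677]
p=world(np.array([[-.021,0,.19]]),q)[0];print(p)
for f in(1,-1): delta(p,q[2],f)
E
```

```text
[[0.0, 0.384, -0.923], [-0.0, -0.923, -0.384], [-1.0, 0.0, -0.0]]
[ 0.55534811 -0.30492061  0.19      ]
pos [ 0.259  -0.6233  0.2297] F [ 0.6 -0.2  0.3] t 1.3
shift mm [  39.7 -180.3 -395.8] rot deg [-161.31    0.     -0.  ]
pos [ 0.259  -0.6233  0.2297] F [ 0.6 -0.2  0.3] t 1.3
shift mm [  39.7 -180.3 -395.8] rot deg [18.69 -0.   -0.  ]
```

```bash
python3 -m handwheel '[{"translation":[0,-35,-75],"rot":[4,0,0]},{"translation":[0,-0.050,-0.110],"rot":[8,0,0]},{"translation":[0,-0.080,-0.170],"rot":[12,0,0]},{"translation":[0,-0.1,-0.22],"rot":[16,0,0]},{"translation":[0,-0.12,-0.27],"rot":[18.69,0,0]}]' 0.07 10 | head -c 100; echo
```

```text
clock: 1.92
position: [0.4635, -0.4073, 0.2299]
tcp_rot: [0.023, 0.707, 0.023, -0.707]
ft_force: [-0
```

I wrote the first row in mm by mistake. The per-row cap limited it, and the arm ended where I wanted. Next is the rest of the approach, then a wrist picture.

Run:
```python
from h import *
q=[.5763,-.3035,.0677]
delta(world(np.array([[-.021,0,.19]]),q)[0],q[2],-1)
im=vision.snapshot("wrist");cv2.imwrite("pics/w0.png",im[...,::-1])
ci=vision.camera_info("wrist");print(proj(ci,world(np.array([[-.021,0,.07],[-.16,0,0.028]]),q)))
```

```text
pos [ 0.4635 -0.4073  0.2299] F [-0.2 -0.9  0. ] t 1.93
shift mm [ 39.9 -96.1 -98.4] rot deg [-0.1  -0.02 -0.02]
[[208.97660245  82.74439617]
 [231.222728   217.75253205]]
```

View pics/w0.png

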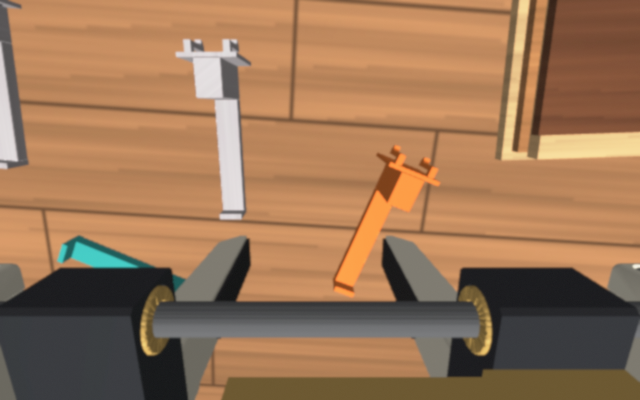

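The wrist view shows the hooked grey bracket at (215,130), with hooks at (193,45) and (230,45). The prediction agrees to within a few pixels. I'll refine the fit from this view and work out the next move.

Run:
```python
from h import *
q=[.5763,-.3035,.0677]
s=get_state();ci=vision.camera_info("wrist");vision.snapshot("wrist")
r=getmask("wrist",("bracket","hooks"),(120,216),45)
m=r["mask"].astype(float);print(r["score"],m.sum())
V=[(ci,m)];W=[(vision.camera_info(c),np.load(f"m_A_{c}.npy").astype(float)) for c in("scene","side")]
for v in(V,V+W):
    x,i=fit(v,BR,q,(.006,.006,.05));print(x.round(4),i.round(3))
delta(world(np.array([[-.021,0,.17]]),x)[0],x[2],-1)
```

```text
0.89 5528.0
[ 0.5773 -0.3061  0.0671] [0.947]
[ 0.5775 -0.3055  0.0629] [0.919 0.889 0.841]
pos [ 0.4628 -0.4084  0.2297] F [ 0.1 -0.7 -0.4] t 2.12
shift mm [  59.7  -94.8 -100.6] rot deg [ 0.39  0.01 -0.01]
```

```bash
python3 -m handwheel '[{"translation":[0.012,-0.019,-0.020],"rot":[0,0,0]},{"translation":[0.024,-0.038,-0.040],"rot":[0,0,0]},{"translation":[0.036,-0.057,-0.060],"rot":[0,0,0]},{"translation":[0.048,-0.076,-0.080],"rot":[0.2,0,0]},{"translation":[0.060,-0.095,-0.1005],"rot":[0.3,0,0]}]' 0.07 10 | tail -2
python3 - <<'E'
from h import *
q=[.5774,-.3058,.065]
ci=vision.camera_info("wrist");im=vision.snapshot("wrist");cv2.imwrite("pics/w1.png",im[...,::-1])
r=getmask("wrist",("bracket","hooks","post"),(150,320),150)
if r:
    m=r["mask"].astype(float);print(r["score"],m.sum());x,i=fit([(ci,m)],BR,q,(.006,.006,.05));print(x.round(4),i.round(3))
delta(world(np.array([[-.021,0,.052]]),q)[0],q[2],-1)
E
```

```text
ft_force: [-0.1, 0.1, -0.2]
opening: 0.0704
0.92 4502.0
[ 0.5773 -0.3061  0.0628] [0.856]
pos [ 0.5556 -0.3082  0.1696] F [-1.3  0.8  0.4] t 2.95
shift mm [117.6  -1.   -1. ] rot deg [-0.16  0.03  0.  ]
```

View pics/w1.png

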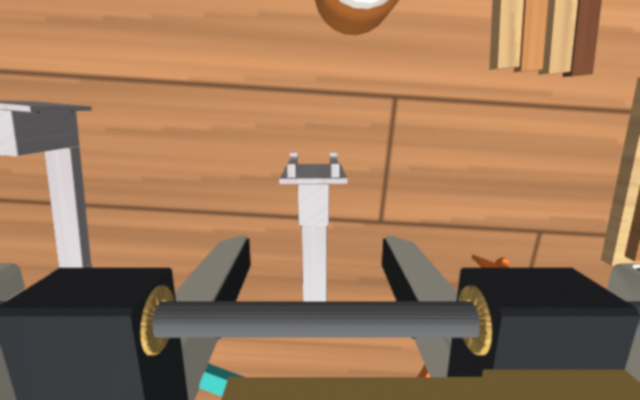

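Bracket at (313,190) is centred between the fingers, and the plain arm is well to the left at (40,130). I'll descend and grip.

```bash
python3 -m handwheel '[{"translation":[0.030,-0.001,-0.001],"rot":[0,0,0]},{"translation":[0.060,-0.0015,-0.001],"rot":[0,0,0]},{"translation":[0.085,-0.0015,-0.001],"rot":[0,0,0]},{"translation":[0.105,-0.0015,-0.001],"rot":[0,0,0]},{"translation":[0.1176,-0.0015,-0.001],"rot":[0,0,0]}]' 0.07 10 && python3 -m handwheel '[{"translation":[0,0,0],"rot":[0,0,0]},{"translation":[0,0,0],"rot":[0,0,0]},{"translation":[0,0,0],"rot":[0,0,0]},{"translation":[0,0,0],"rot":[0,0,0]},{"translation":[0,0,0],"rot":[0,0,0]}]' 0 25
```

```text
clock: 3.58
position: [0.5566, -0.3065, 0.0515]
tcp_rot: [-0.022, -0.707, -0.022, 0.707]
ft_force: [0.5, 0.6, 0.8]
opening: 0.0699
clock: 4.2
position: [0.5571, -0.3058, 0.0523]
tcp_rot: [0.022, 0.707, 0.022, -0.707]
ft_force: [-0.5, -0.3, 0.2]
opening: 0.0245
```

```bash
python3 -m handwheel '[{"translation":[-0.010,0,0],"rot":[0,0,0]},{"translation":[-0.035,0,0],"rot":[0,0,0]},{"translation":[-0.065,0,0],"rot":[0,0,0]},{"translation":[-0.095,0,0],"rot":[0,0,0]},{"translation":[-0.120,0,0],"rot":[0,0,0]}]' 0 50
python3 - <<'E'
from h import *
print(get_state()["position"],get_state()["opening"],get_state()["ft_force"])
qs=[.5922,.1914,.1077]
p=world(np.array([[-.090-.0205,0,.052+.12]]),qs)[0]
delta(p,qs[2]-(.065-.0635),-1)
E
```

```text
clock: 4.82
position: [0.5571, -0.3058, 0.174]
tcp_rot: [0.022, 0.707, 0.022, -0.706]
ft_force: [-0.5, 0.3, -2.5]
opening: 0.0235
[ 0.55710278 -0.30579297  0.1740143 ] 0.023537838311722466 [-0.49666008  0.26258974 -2.52878782]
pos [ 0.5571 -0.3058  0.174 ] F [-0.5  0.3 -2.5] t 4.83
shift mm [   1.7 -489.    44.4] rot deg [-2.51 -0.05 -0.03]
```

```bash
python3 -m handwheel '[{"translation":[0,-0.030,0.005],"rot":[0,0,0]},{"translation":[0,-0.080,0.015],"rot":[-0.5,0,0]},{"translation":[0,-0.130,0.025],"rot":[-1,0,0]},{"translation":[0,-0.180,0.035],"rot":[-1.5,0,0]},{"translation":[0,-0.230,0.044],"rot":[-2.5,0,0]}]' && python3 -m handwheel '[{"translation":[0,-0.050,0.002],"rot":[0,0,0]},{"translation":[0,-0.100,0.005],"rot":[0,0,0]},{"translation":[0,-0.150,0.008],"rot":[0,0,0]},{"translation":[0,-0.195,0.010],"rot":[0,0,0]},{"translation":[0,-0.220,0.012],"rot":[0,0,0]}]' >/dev/null
python3 - <<'E'
from h import *
qs=[.5922,.1914,.1077]
p=world(np.array([[-.090-.0205,0,.052+.115]]),qs)[0]
delta(p,qs[2]-.0015,-1)
ims=[]
for c in("wrist","scene","side"):
    ci=vision.camera_info(c);im=vision.snapshot(c)
    for t in("stand","slots","bracket","hooks"):
        R=[r for r in trace(c,t)][:2]
        print(c,t,[(np.round(r["location"]).tolist(),round(r["score"],2),int(r["mask"].sum())) for r in R])
        if R: np.save(f"n_{t}_{c}.npy",R[0]["mask"])
    a=proj(ci,world(np.array([[0,y,z] for y in(-.022,-.012,.012,.022) for z in(.1365,.1795)]+[[0,-.034,.192],[0,.034,.192],[0,-.034,.018],[0,.034,.018]]),qs))
    print(a[-4:].round(0).tolist())
    im=im.copy();cv2.imwrite(f"raw_{c}.png",im[...,::-1])
    x0,y0=(np.clip(a.mean(0).astype(int)-[80,60],0,[480,280]))
    if c=="wrist": cr=im[::2,::2];cr=cv2.resize(cr,(396,299))
    else: cr=cv2.resize(im[y0:y0+120,x0:x0+160],(396,299),interpolation=cv2.INTER_CUBIC)
    print(c,"crop",x0,y0);ims.append(cr)
ims.append(ims[0]*0)
cv2.imwrite("pics/c2.png",np.vstack([np.hstack(ims[:2]),np.hstack(ims[2:])])[...,::-1])
E
```

```text
clock: 5.45
position: [0.4981, -0.0776, 0.1728]
tcp_rot: [0.038, 0.706, 0.037, -0.706]
ft_force: [0.2, 0.9, -1.1]
opening: 0.0235
pos [0.463  0.1404 0.1728] F [ 1.2 -0.1 -1.8] t 6.08
shift mm [  5.8 -36.8 -23.4] rot deg [ 0.08 -0.04  0.02]
wrist stand [([58.0, 278.0], 0.9, 26221)]
wrist slots [([58.0, 277.0], 0.81, 26400)]
wrist bracket [([241.0, 316.0], 0.69, 9464), ([300.0, 554.0], 0.61, 67)]
wrist hooks [([238.0, 314.0], 0.64, 9745)]
[[303.0, -77.0], [103.0, -76.0], [311.0, 32.0], [229.0, 32.0]]
wrist crop 149 0
scene stand [([207.0, 385.0], 0.76, 2610)]
scene slots [([207.0, 386.0], 0.94, 2595)]
scene bracket [([275.0, 190.0], 0.74, 554), ([212.0, 244.0], 0.66, 444)]
scene hooks [([272.0, 194.0], 0.77, 478), ([166.0, 342.0], 0.68, 434)]
[[377.0, 173.0], [390.0, 164.0], [373.0, 209.0], [384.0, 200.0]]
scene crop 302 119
side stand [([168.0, 318.0], 0.56, 2161)]
side slots [([168.0, 320.0], 0.78, 2308)]
side bracket [([172.0, 273.0], 0.9, 468), ([338.0, 345.0], 0.89, 677)]
side hooks [([277.0, 278.0], 0.8, 509), ([172.0, 268.0], 0.79, 398)]
[[317.0, 140.0], [309.0, 129.0], [318.0, 173.0], [311.0, 161.0]]
side crop 233 84
```

View pics/c2.png

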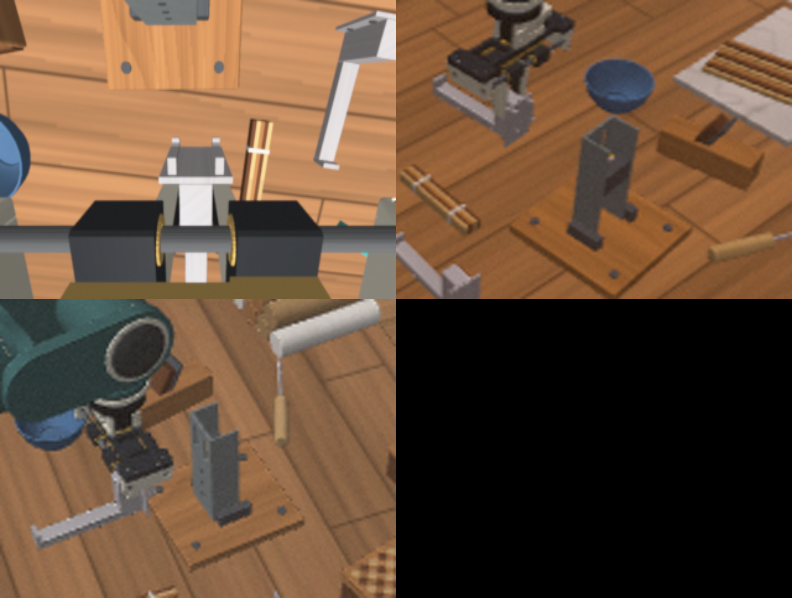

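The composite shows the bracket held level between the jaws (wrist). The stand is ahead-left, with its slotted face at the top of the wrist view, and nothing is in the way. I'll refit the stand with all three views.

Run:
```python
from h import *
L=lambda t,c:(vision.camera_info(c),np.load(f"n_{t}_{c}.npy").astype(float))
def clean(v): return v
q=[.5922,.1914,.1077]
for d in(36,40,44):
  for nm,v in(("w",[L("stand","wrist")]),("ss",[L("stand","scene"),L("stand","side")]),("all",[L("stand",c) for c in("wrist","scene","side")])):
    x,i=fit(v,stand(d),q,(.006,.006,.05));print(d,nm,x.round(4),i.round(3))
# bracket in hand
s=get_state();print(s["position"],s["ft_force"])
```

```text
36 w [0.5937 0.183  0.1059] [0.982]
36 ss [0.5918 0.1906 0.1139] [0.948 0.906]
36 all [0.593  0.1864 0.1266] [0.963 0.931 0.898]
40 w [0.5937 0.183  0.1059] [0.982]
40 ss [0.5918 0.1912 0.1065] [0.957 0.901]
40 all [0.593  0.1864 0.1264] [0.963 0.94  0.894]
44 w [0.5937 0.183  0.1059] [0.982]
44 ss [0.592  0.191  0.1059] [0.964 0.897]
44 all [0.5931 0.1867 0.1189] [0.962 0.95  0.887]
[0.4636377  0.13835259 0.17203907] [-0.418029   -0.5978794  -1.36977815]
```

Run:
```python
from h import *
qs=[.5935,.1835,.106]
delta(world(np.array([[-.055-.0205,0,.1633]]),qs)[0],qs[2]-.0015,-1)
```

```text
pos [0.4636 0.1384 0.172 ] F [-0.4 -0.6 -1.4] t 6.83
shift mm [  8.7 -31.2 -58.4] rot deg [0.07 0.   0.  ]
```

```bash
python3 -m handwheel '[{"translation":[0,-0.015,-0.005],"rot":[0,0,0]},{"translation":[0,-0.031,-0.015],"rot":[0,0,0]},{"translation":[0.004,-0.031,-0.030],"rot":[0,0,0]},{"translation":[0.008,-0.031,-0.045],"rot":[0,0,0]},{"translation":[0.0087,-0.031,-0.058],"rot":[0,0,0]}]'
python3 - <<'E'
from h import *
qs=[.5935,.1835,.106]
delta(world(np.array([[-.055-.0205,0,.1633]]),qs)[0],qs[2]-.0015,-1)
ci=vision.camera_info("wrist");im=vision.snapshot("wrist")
cv2.imwrite("raw_w3.png",im[...,::-1]);cv2.imwrite("pics/w3.png",cv2.resize(im[0:300,160:500],(680,600),interpolation=cv2.INTER_CUBIC)[...,::-1])
for t in("stand","slots"):
    R=trace("wrist",t)[:1]
    for r in R:
        x,i=fit([(ci,r["mask"].astype(float))],stand(40),qs,(.006,.006,.05));print(t,r["score"],x.round(4),i)
print(proj(ci,world(np.array([[0,y,z] for y in(-.022,-.012,.012,.022) for z in(.1365,.1795)]+[[0,-.034,.192],[0,.034,.192]]),qs)).round(0).tolist())
E
```

```text
clock: 7.45
position: [0.519, 0.1753, 0.1626]
tcp_rot: [-0.037, -0.706, -0.037, 0.706]
ft_force: [0.4, 0.3, -1.6]
opening: 0.0238
pos [0.519  0.1753 0.1626] F [ 0.4  0.3 -1.6] t 7.45
shift mm [-0.7 -0.2  0.6] rot deg [ 0.07  0.06 -0.02]
stand 0.69 [0.5937 0.1862 0.1098] [0.98602557]
slots 0.69 [0.5937 0.1862 0.1113] [0.98521193]
[[355.0, 105.0], [368.0, 104.0], [336.0, 105.0], [342.0, 104.0], [289.0, 105.0], [281.0, 104.0], [270.0, 105.0], [255.0, 104.0], [407.0, 104.0], [216.0, 104.0]]
```

View pics/w3.png

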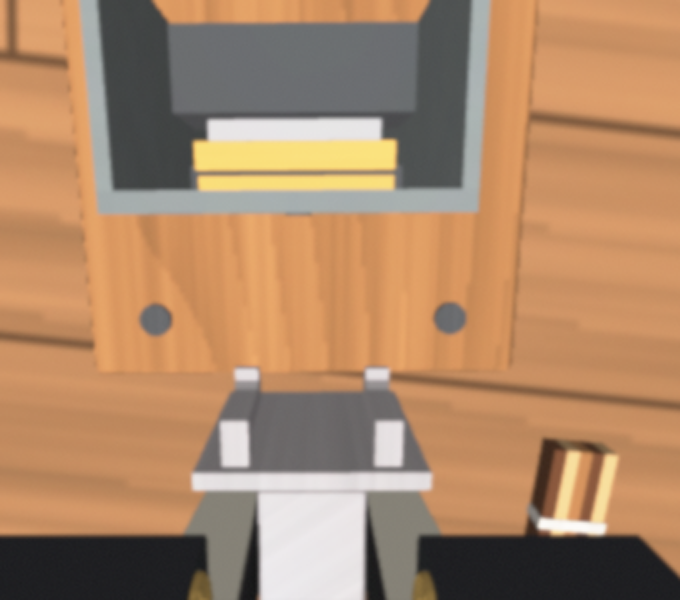

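The wrist view shows the channel's top front edge at crop (98–478, 214) and the bracket plate top at (192–431, 481), and the two are parallel. The channel centre is a few mm left of the bracket, so I'll compute that lateral offset from this one picture.

Run:
```python
from h import *
ci=vision.camera_info("wrist");s=get_state();print(s["position"])
yaw=.106
def un(u,v,z): return ray(ci,(160+(u+.5)/2-.5,(v+.5)/2-.5),z)
R=np.array([[np.cos(yaw),np.sin(yaw)],[-np.sin(yaw),np.cos(yaw)]])
zb=s["position"][2]-.0523
loc=lambda P:(R@P[:2]*1000).round(1)
f=lambda *a:loc(un(*a))
print("chan top corners",f(98,214,.192),f(478,214,.192))
print("plate front-top corners x=-4",f(192,490,zb+.07),f(431,490,zb+.07))
print("plate back-top corners x=0",f(192,473,zb+.07),f(431,473,zb+.07))
print("hook neck tops",f(221,421,zb+.066),f(249,421,zb+.066),f(375,421,zb+.066),f(403,421,zb+.066))
print("tcp",loc(s["position"]))
```

```text
[0.51847204 0.17520295 0.1629909 ]
chan top corners [608.2 156.3] [608.1  88.2]
plate front-top corners x=-4 [550.1 144.1] [550.1  92. ]
plate back-top corners x=0 [554.1 144. ] [554.   92.2]
hook neck tops [564.6 137.8] [564.6 131.7] [564.6 104.2] [564.6  98.1]
tcp [534.1 119.4]
```

```bash
python3 -m handwheel '[{"translation":[0,-0.002,-0.005],"rot":[0,0,0]},{"translation":[0,-0.0042,-0.012],"rot":[0,0,0]},{"translation":[0,-0.0042,-0.022],"rot":[0,0,0]},{"translation":[0,-0.0042,-0.030],"rot":[0,0,0]},{"translation":[0,-0.0042,-0.035],"rot":[0,0,0]}]'
python3 - <<'E'
from h import *
print(np.mean([get_state()["position"] for _ in range(5)],0))
im=vision.snapshot("wrist")
print(np.mean([get_state()["position"] for _ in range(5)],0))
cv2.imwrite("pics/w4.png",cv2.resize(im[60:260,180:440],(780,600),interpolation=cv2.INTER_CUBIC)[...,::-1])
E
```

```text
clock: 8.22
position: [0.5529, 0.1834, 0.1632]
tcp_rot: [-0.037, -0.706, -0.037, 0.706]
ft_force: [0.2, -0.3, -2.3]
opening: 0.0237
[0.55287815 0.18335651 0.16320312]
[0.55313215 0.18336552 0.1631579 ]
```

View pics/w4.png

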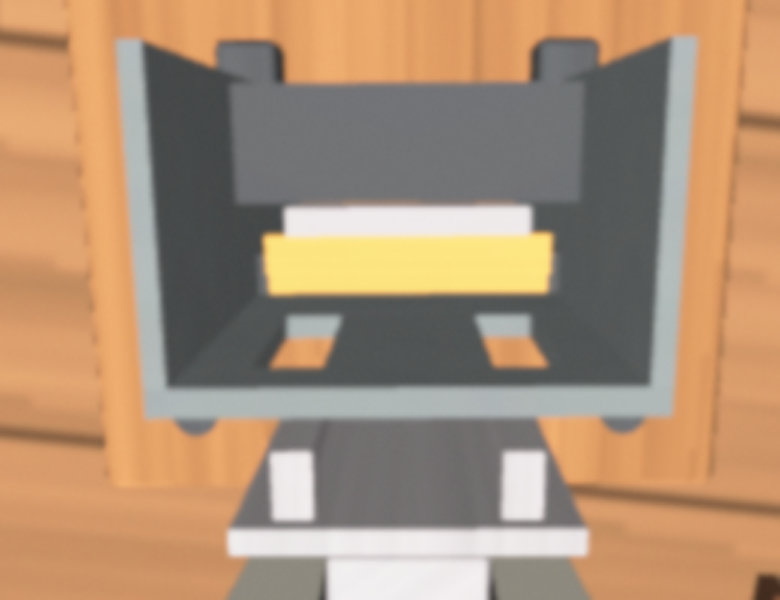

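Aligned: the channel centre is at crop x≈409 and the plate centre at ≈408, both slots are visible, and the edges are parallel. I'll insert slowly.

```bash
python3 -m handwheel '[{"translation":[0,0,-0.003],"rot":[0,0,0]},{"translation":[0,0,-0.006],"rot":[0,0,0]},{"translation":[0,0,-0.009],"rot":[0,0,0]},{"translation":[0,0,-0.012],"rot":[0,0,0]},{"translation":[0,0,-0.015],"rot":[0,0,0]}]' && python3 -m handwheel '[{"translation":[0,0,-0.0006],"rot":[0,0,0]},{"translation":[0,0,-0.0012],"rot":[0,0,0]},{"translation":[0,0,-0.0018],"rot":[0,0,0]},{"translation":[0,0,-0.0024],"rot":[0,0,0]},{"translation":[0,0,-0.003],"rot":[0,0,0]}]'
```

```text
clock: 8.9
position: [0.5674, 0.185, 0.1634]
tcp_rot: [-0.037, -0.706, -0.037, 0.706]
ft_force: [0.0, 0.4, -2.6]
opening: 0.0235
clock: 9.52
position: [0.5703, 0.1853, 0.1633]
tcp_rot: [-0.037, -0.706, -0.037, 0.706]
ft_force: [0.3, -0.3, -2.1]
opening: 0.0237
```

```bash
python3 -m handwheel '[{"translation":[0,0,-0.0003],"rot":[0,0,0]},{"translation":[0,0,-0.0006],"rot":[0,0,0]},{"translation":[0,0,-0.0009],"rot":[0,0,0]},{"translation":[0,0,-0.0012],"rot":[0,0,0]},{"translation":[0,0,-0.0012],"rot":[0,0,0]}]'
python3 - <<'E'
from h import *
im=vision.snapshot("wrist")
print(np.mean([get_state()["position"] for _ in range(5)],0))
cv2.imwrite("pics/w5.png",cv2.resize(im[60:260,180:440],(780,600),interpolation=cv2.INTER_CUBIC)[...,::-1])
E
```

```text
clock: 10.15
position: [0.5714, 0.1854, 0.1633]
tcp_rot: [-0.037, -0.706, -0.037, 0.706]
ft_force: [-0.0, 0.0, -1.9]
opening: 0.0237
[0.57143241 0.18540303 0.16335458]
```

View pics/w5.png

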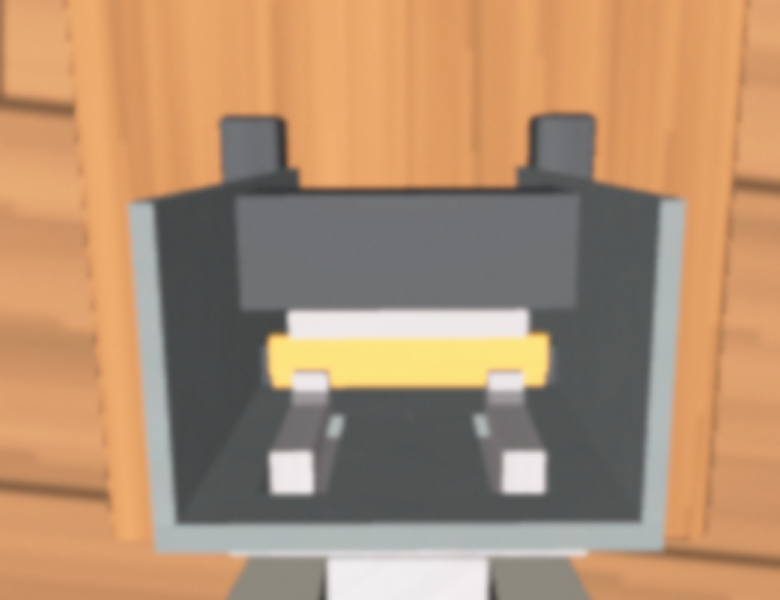

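Both hooks are through the slots (crop (292,470) and (524,470)), centred in the channel. I'll close the last fraction by feel.

```bash
python3 -m handwheel '[{"translation":[0,0,-0.0002],"rot":[0,0,0]},{"translation":[0,0,-0.0004],"rot":[0,0,0]},{"translation":[0,0,-0.0006],"rot":[0,0,0]},{"translation":[0,0,-0.0006],"rot":[0,0,0]},{"translation":[0,0,-0.0006],"rot":[0,0,0]}]'|sed -n '2p;4p' && python3 -m handwheel '[{"translation":[0.0006,0,0],"rot":[0,0,0]},{"translation":[0.0012,0,0],"rot":[0,0,0]},{"translation":[0.0018,0,0],"rot":[0,0,0]},{"translation":[0.0024,0,0],"rot":[0,0,0]},{"translation":[0.003,0,0],"rot":[0,0,0]}]' - 60|sed -n '2p;4p'
```

```text
position: [0.572, 0.1854, 0.1634]
ft_force: [-0.1, -0.0, -2.8]
position: [0.572, 0.1854, 0.1603]
ft_force: [0.0, 0.3, -0.7]
```

```bash
python3 -m handwheel '[{"translation":[0.0005,0,0],"rot":[0,0,0]},{"translation":[0.001,0,0],"rot":[0,0,0]},{"translation":[0.0015,0,0],"rot":[0,0,0]},{"translation":[0.002,0,0],"rot":[0,0,0]},{"translation":[0.002,0,0],"rot":[0,0,0]}]'|sed -n '2p;4p'; python3 -m handwheel '[{"translation":[0.0005,0,0],"rot":[0,0,0]},{"translation":[0.001,0,0],"rot":[0,0,0]},{"translation":[0.0015,0,0],"rot":[0,0,0]},{"translation":[0.002,0,0],"rot":[0,0,0]},{"translation":[0.002,0,0],"rot":[0,0,0]}]'|sed -n '2p;4p'
```

```text
position: [0.572, 0.1855, 0.1583]
ft_force: [-0.3, -0.4, -2.3]
position: [0.572, 0.1854, 0.1563]
ft_force: [0.5, 0.1, -1.5]
```

```bash
python3 -m handwheel '[{"translation":[0.0005,0,0],"rot":[0,0,0]},{"translation":[0.001,0,0],"rot":[0,0,0]},{"translation":[0.0015,0,0],"rot":[0,0,0]},{"translation":[0.002,0,0],"rot":[0,0,0]},{"translation":[0.002,0,0],"rot":[0,0,0]}]'|sed -n '2p;4p'; python3 -m handwheel '[{"translation":[0.0005,0,0],"rot":[0,0,0]},{"translation":[0.001,0,0],"rot":[0,0,0]},{"translation":[0.0015,0,0],"rot":[0,0,0]},{"translation":[0.002,0,0],"rot":[0,0,0]},{"translation":[0.002,0,0],"rot":[0,0,0]}]'|sed -n '2p;4p'
```

```text
position: [0.572, 0.1855, 0.1545]
ft_force: [-2.7, -0.4, 1.2]
position: [0.572, 0.1855, 0.1524]
ft_force: [-3.4, 0.1, 4.7]
```

```bash
python3 -c "
from h import *
print(np.mean([get_state()['ft_force'] for _ in range(5)],0))"
```

```text
[-3.4070315   0.12655857  4.71332192]
```

```bash
for i in 1 2; do python3 -m handwheel '[{"translation":[0.0004,0,0],"rot":[0,0,0]},{"translation":[0.0008,0,0],"rot":[0,0,0]},{"translation":[0.001,0,0],"rot":[0,0,0]},{"translation":[0.001,0,0],"rot":[0,0,0]},{"translation":[0.001,0,0],"rot":[0,0,0]}]'|sed -n '2p;4p'; done
```

```text
position: [0.572, 0.1855, 0.1516]
ft_force: [-4.7, 0.3, 5.9]
position: [0.5721, 0.1855, 0.1509]
ft_force: [-5.6, -1.2, 7.7]
```

```bash
for i in 1 2; do python3 -m handwheel '[{"translation":[0.0004,0,0],"rot":[0,0,0]},{"translation":[0.0008,0,0],"rot":[0,0,0]},{"translation":[0.001,0,0],"rot":[0,0,0]},{"translation":[0.001,0,0],"rot":[0,0,0]},{"translation":[0.001,0,0],"rot":[0,0,0]}]'|sed -n '2p;4p'; done
```

```text
position: [0.5723, 0.1855, 0.1506]
ft_force: [-7.5, -1.1, 14.5]
position: [0.5714, 0.1853, 0.1474]
ft_force: [-5.8, -0.1, -0.7]
```

Run:
```python
from h import *
im=vision.snapshot("wrist")
for _ in range(3):
    s=get_state();print(s["position"].round(4),s["ft_force"].round(1),s["opening"].round(4),s["clock"]);trace("wrist","hooks")
cv2.imwrite("pics/w6.png",cv2.resize(im[60:260,180:440],(780,600),interpolation=cv2.INTER_CUBIC)[...,::-1])
```

```text
Traceback (most recent call last):
AttributeError: 'float' object has no attribute 'round'
```

Run:
```python
from h import *
im=vision.snapshot("wrist")
for _ in range(3):
    s=get_state();print(s["position"].round(4),s["ft_force"].round(1),s["opening"],s["clock"]);trace("wrist","hooks")
cv2.imwrite("pics/w6.png",cv2.resize(im[60:260,180:440],(780,600),interpolation=cv2.INTER_CUBIC)[...,::-1])
```

```text
[0.5714 0.1853 0.1475] [-5.7 -0.2 -0.3] 0.02337821714149447 16.55
[0.5714 0.1853 0.1474] [-5.2 -1.  -0.9] 0.023717843946337858 16.6
[0.5714 0.1853 0.1474] [-5.7 -0.1  0.5] 0.0239306995036096 16.65
```

View pics/w6.png

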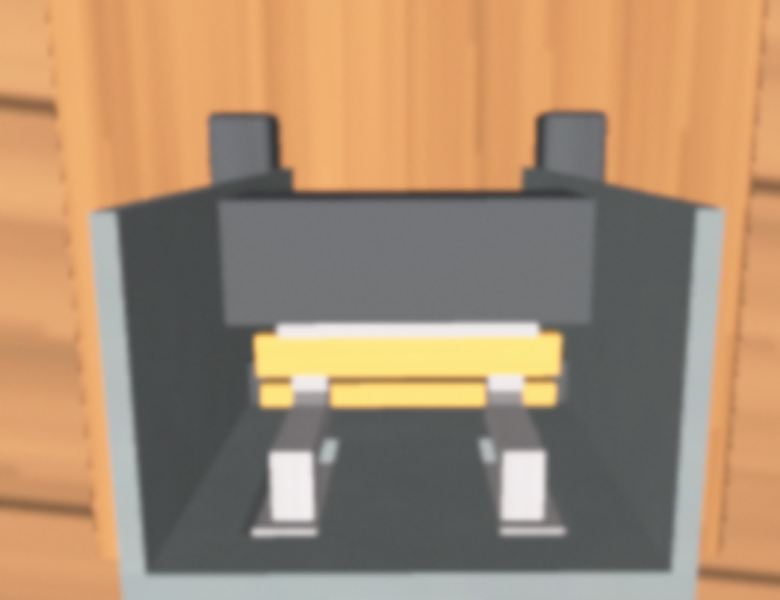

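The hooks are lower, and the upper yellow bar (catch, row ~355) is pushed back with a narrower white gap behind it. The −5.5 N x-force is the catch spring, so it isn't snapped yet. I'll carry on in small steps to the home pin.

```bash
for i in 1 2; do python3 -m handwheel '[{"translation":[0.0002,0,0],"rot":[0,0,0]},{"translation":[0.0004,0,0],"rot":[0,0,0]},{"translation":[0.0005,0,0],"rot":[0,0,0]},{"translation":[0.0005,0,0],"rot":[0,0,0]},{"translation":[0.0005,0,0],"rot":[0,0,0]}]'|sed -n '2p;4p'; done
```

```text
position: [0.5714, 0.1854, 0.1469]
ft_force: [-5.3, -0.1, -1.1]
position: [0.5714, 0.1853, 0.1464]
ft_force: [-5.4, -0.9, 0.1]
```

```bash
for i in 1 2 3; do python3 -m handwheel '[{"translation":[0.0002,0,0],"rot":[0,0,0]},{"translation":[0.0004,0,0],"rot":[0,0,0]},{"translation":[0.0005,0,0],"rot":[0,0,0]},{"translation":[0.0005,0,0],"rot":[0,0,0]},{"translation":[0.0005,0,0],"rot":[0,0,0]}]'|sed -n '2p;4p'; done
```

```text
position: [0.5714, 0.1853, 0.1459]
ft_force: [-5.8, 0.2, -0.4]
position: [0.5714, 0.1853, 0.1455]
ft_force: [-5.1, -0.1, -0.2]
position: [0.5715, 0.1853, 0.1452]
ft_force: [-5.2, -1.3, 0.2]
```

```bash
for i in 1 2 3; do python3 -m handwheel '[{"translation":[0.0002,0,0],"rot":[0,0,0]},{"translation":[0.0004,0,0],"rot":[0,0,0]},{"translation":[0.0005,0,0],"rot":[0,0,0]},{"translation":[0.0005,0,0],"rot":[0,0,0]},{"translation":[0.0005,0,0],"rot":[0,0,0]}]'|sed -n '2p;4p'; done
```

```text
position: [0.5715, 0.1854, 0.1448]
ft_force: [-5.8, -1.0, 2.8]
position: [0.5716, 0.1854, 0.1445]
ft_force: [-7.2, -1.1, 3.3]
position: [0.5716, 0.1854, 0.1442]
ft_force: [-7.6, -0.4, 5.0]
```

```bash
for i in 1 2; do python3 -m handwheel '[{"translation":[0.0002,0,0],"rot":[0,0,0]},{"translation":[0.0004,0,0],"rot":[0,0,0]},{"translation":[0.0005,0,0],"rot":[0,0,0]},{"translation":[0.0005,0,0],"rot":[0,0,0]},{"translation":[0.0005,0,0],"rot":[0,0,0]}]'|sed -n '2p;4p'; done
```

```text
position: [0.5716, 0.1854, 0.1438]
ft_force: [-7.4, -1.3, 6.3]
position: [0.5718, 0.1854, 0.1431]
ft_force: [-5.2, -0.8, 3.7]
```

```bash
cat > col.py <<'E'
from h import *
import sys
im=vision.snapshot("wrist");s=get_state();print(s["position"].round(4),s["ft_force"].round(1),s["clock"])
cv2.imwrite(sys.argv[1],cv2.resize(im[60:260,180:440],(780,600),interpolation=cv2.INTER_CUBIC)[...,::-1])
for f in("pics/w5.png","pics/w6.png",sys.argv[1]):
    a=cv2.imread(f)[:,395:410].astype(int).mean(1);y=(a[:,2]-a[:,0]>90)&(a[:,1]>180);w=(a.min(1)>180)
    e=lambda m:[g.tolist()for g in np.split(np.where(m)[0],np.where(np.diff(np.where(m)[0])>1)[0]+1)]
    print(f,"yellow",[(g[0],g[-1]) for g in e(y) if g],"white",[(g[0],g[-1]) for g in e(w) if g])
E
python3 col.py pics/w7.png
```

```text
[0.5718 0.1854 0.1432] [-5.4 -0.5  3.6] 23.0
pics/w5.png yellow [(340, 384)] white [(311, 338), (548, 599)]
pics/w6.png yellow [(340, 375), (384, 405)] white [(323, 337), (581, 599)]
pics/w7.png yellow [(365, 410)] white [(332, 363), (596, 599)]
```

The column profile says the catch has gone back out: the white gap went from 14 to 31 px (free ≈27), the yellow bar is whole again, and the force dropped as it snapped. I'll view it, and test by easing up slightly.

```bash
for i in 1 2; do python3 -m handwheel '[{"translation":[-0.0002,0,0],"rot":[0,0,0]},{"translation":[-0.0004,0,0],"rot":[0,0,0]},{"translation":[-0.0006,0,0],"rot":[0,0,0]},{"translation":[-0.0006,0,0],"rot":[0,0,0]},{"translation":[-0.0006,0,0],"rot":[0,0,0]}]'|sed -n '2p;4p'; done; python3 col.py pics/w8.png | sed -n '1p;4p'
```

```text
position: [0.5718, 0.1854, 0.1434]
ft_force: [-4.8, -0.3, -5.0]
position: [0.5718, 0.1854, 0.1438]
ft_force: [-0.3, 1.0, -18.9]
[0.5718 0.1854 0.1438] [ -1.1   0.8 -20.5] 24.3
pics/w8.png yellow [(365, 409)] white [(331, 362), (595, 599)]
```

View pics/w7.png

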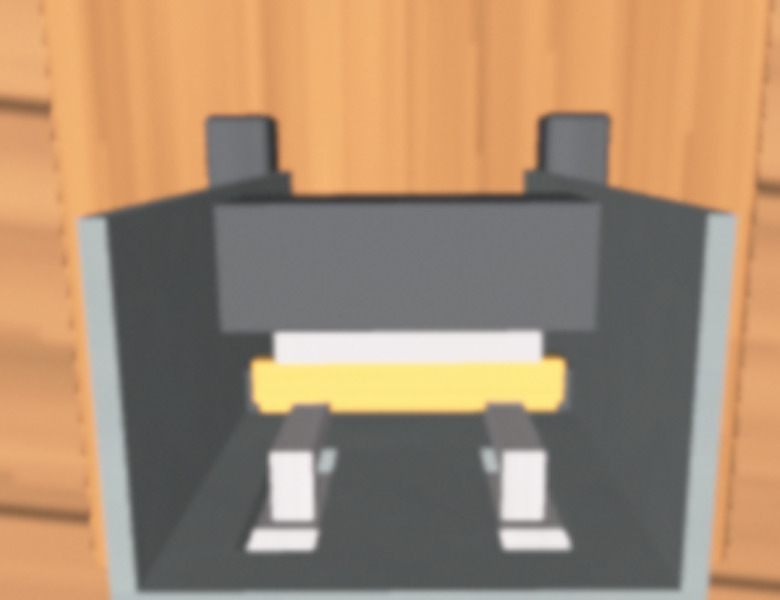

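The catch covers the toes (yellow bar at row 385, toes hidden underneath), and pulling up with about 18 N didn't free it, so it's locked. I'll return to neutral force and open.

```bash
python3 -m handwheel '[{"translation":[0.0003,0,0],"rot":[0,0,0]},{"translation":[0.0006,0,0],"rot":[0,0,0]},{"translation":[0.0008,0,0],"rot":[0,0,0]},{"translation":[0.0008,0,0],"rot":[0,0,0]},{"translation":[0.0008,0,0],"rot":[0,0,0]}]'|sed -n '2p;4p'; python3 -m handwheel '[{"translation":[0,0,0],"rot":[0,0,0]},{"translation":[0,0,0],"rot":[0,0,0]},{"translation":[0,0,0],"rot":[0,0,0]},{"translation":[0,0,0],"rot":[0,0,0]},{"translation":[0,0,0],"rot":[0,0,0]}]' 0.06 20; python3 -m handwheel '[{"translation":[-0.01,0,0],"rot":[0,0,0]},{"translation":[-0.025,0,0],"rot":[0,0,0]},{"translation":[-0.045,0,0],"rot":[0,0,0]},{"translation":[-0.070,0,0],"rot":[0,0,0]},{"translation":[-0.095,0,0],"rot":[0,0,0]}]'
python3 - <<'E'
from h import *
o=[]
for c,(x,y) in(("wrist",(320,200)),("side",(313,150))):
    im=vision.snapshot(c)
    o.append(cv2.resize(im,(480,300)) if c=="wrist" else cv2.resize(im[y-50:y+50,x-50:x+50],(300,300),interpolation=cv2.INTER_CUBIC))
cv2.imwrite("pics/end.png",np.hstack(o)[...,::-1])
E
```

```text
position: [0.5719, 0.1854, 0.1437]
ft_force: [-5.0, -0.5, -16.8]
clock: 25.55
position: [0.5721, 0.1855, 0.1439]
tcp_rot: [0.037, 0.706, 0.037, -0.706]
ft_force: [-0.7, 0.8, 0.2]
opening: 0.0595
clock: 26.18
position: [0.5721, 0.1855, 0.2411]
tcp_rot: [0.037, 0.707, 0.038, -0.706]
ft_force: [0.3, 0.3, 0.3]
opening: 0.06
```

View pics/end.png

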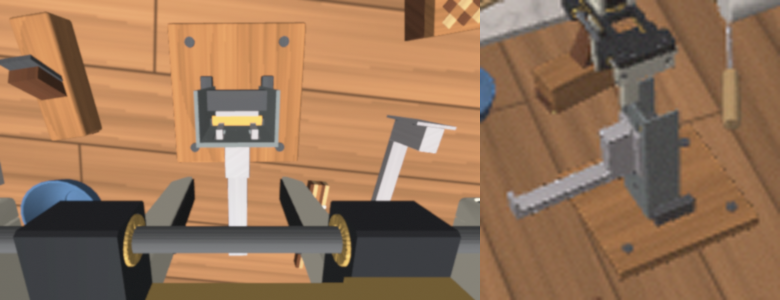

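The bracket hangs straight on the stand, with the catch bar still whole over the toes and the fingers clear. I'll hand it in.

```bash
python3 -c "
from plant import *
print(order.close_job())"
```

```text
the job is handed in; nothing more can be done
None
```

The hooked grey arm is on the stand with the catch snapped over its hooks. I let go and handed the job in at about 26 s. The plain, orange and turquoise arms were not used.

**How it went:** I gripped the arm by its post, lined it up with the slots in the wrist camera and pushed the hooks through. I then pressed it down in steps of 0.5 to 2 mm.
- The catch gave way at about 14.5 N on the wrist reading.
- The home pin then built up to about 6 N on the wrist reading, or about 8 N allowing for the arm's weight. I stopped when the force dropped at the snap.

**Last checks:**
- **Catch:** in the wrist picture the catch bar had sprung back fully out over the toes.
- **Hold:** pulling up with roughly 18 N moved it only about 0.6 mm.
- **After letting go:** the arm still hung straight, the wrist force was about 0, and the robot was clear of it.

**What failed or disagreed:**
- I typed the first row of the first move in mm by mistake. The per-row limit held it, and the arm ended where I wanted, touching nothing.
- The fixed cameras put the stand 5 to 8 mm to one side of where the wrist camera did, so I used the wrist view.
- The upward pull had not fully eased when I opened the fingers: the reading was −16.8 N. The arm stayed locked, with the catch still out.
- I could not read the home pin's travel directly. Judged by force and height it went in about 2 mm.

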